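# Open the red-capped spice jar for refilling

## Robot

A 7-joint arm with a two-finger parallel gripper is mounted at the origin on the work surface. World frame = base frame: x ahead of the robot, y to its left, z up, the work surface at z = 0. Lengths are in mm, angles in rad, forces in N, time in s.
With the tool pointing down it reaches from about 400 to 750 mm from the base axis. Payload 19.5 kg.
Tool frame: the origin (TCP) lies midway between the tips of the shut fingers; the grasp point (between the pads) lies ctrl.hold_point_z behind it (ctrl.hold_point_z is the distance from the TCP to the grasp point, in mm); z points along the fingers, y is the line along which they close (so a half turn about z gives the same grasp; the last joint's range is limited). The gripper opens to 85 mm and grips with 20 to 120 N. Pads are 22 mm wide; open, the fingers measure 114 mm over their backs; the gripper's body (76 mm by 85 mm) begins 54 mm behind the grasp point. The pads swing forward as they close: fully open they stand 13 mm farther back than shut.
Start: joints at [-1.32, 0.707, -0.028, 1.485, 0.022, 0.951, -0.075], TCP at [165.952, 550.504, 231.268] pointing down, gripper open.
Joint ranges: [-2.71, 2.71], [-0.32, 2.16], [-1.57, 1.52], [0, 2.45], [-1.46, 4.6], [0, 2.02], [-2.83, 2.83]. Speed limits (rad/s): [1.89, 1.89, 2.57, 2.57, 3.01, 3.01, 3.01].

## Interface

Orientations are given as [roll, pitch, yaw] about the fixed x, y, z axes, in that order (R = Rz(yaw) Ry(pitch) Rx(roll)).
In Python, from station import ctrl gives the robot as it stands. The module is installed in compiled form; this text tells all that it offers.
- The arm moves only by the tool servo_tool, never from a script. Its argument "targets" is a list of rows, each an object of numbers: "tx", "ty", "tz": the shift along the tool's x, y, z in cm; "rx", "ry", "rz": the turn, a rotation vector about the tool's x, y, z in degrees; "claw": the closure in counts, from 0 (fully open) to 255 (shut). In form: [{"tx": .., "ty": .., "tz": .., "rx": .., "ry": .., "rz": .., "claw": ..}, ...]. A call has 1 to 20 rows; each row shifts and turns the commanded pose from where the row before left it, along the tool's axes as they then stand; what a row does not reach is not made up. A row lasts 1/12 s, in which the tool goes at most 41.7 mm and 7.16 degrees, less where a joint would pass 70% of its speed; a pose out of reach is approached as far as the arm can. A call is refused whole if a number of a shift passes 4.17 or a number of a turn 7.16, either way. A call with a gripper value outside its range is refused whole. The fingers move at their own pace and stop on an object; the grip force is fixed at half the most. Time passes only in rows, so rows that do not move let the fingers close. It gives the time, the measured TCP pose, the force, the opening and the grip force at its end, in the units of the state.
- ctrl.sense(): the state, without advancing time (a new reading comes with each control period).
- ctrl.grab_frame(name): name is "scene" or "top"; returns a dict with "pixels" (384x512x3 uint8, red, green, blue), "depth" (384x512 float32, mm along the optical axis (not along the pixel's ray), 0 where there is no reading), "fx", "fy", "cx", "cy" (pixels), "R" (3x3) and "t" (3): a world point X has camera coordinates R X + t. Camera axes: x right, y down, z forward; pixel columns grow to the right and rows downward; lengths in mm; the calibration is good to about 2 mm. A picture is of the moment at which its call begins.
- ctrl.sign_off(): hands the job in; it is judged then, once.
The state is a dict: "time": time; "q": joint angles; "dq": joint speeds; "joint_efforts": joint torques, N m; "position": TCP position; "eef_rot": TCP orientation; "contact_force": force on the tool from outside, world axes, zero at the start; "torque": the same for the moment, N m; "finger_gap": opening from 0.0 (shut) to 1.0 (fully open); "grip_force": force on a finger pad.
Only numpy, scipy, OpenCV 4.12 (cv2) and the standard library are available. Lean on these libraries where they do the work, as an engineer would, in place of code of your own. Each camera call takes 0.05 s, during which the arm holds its last target. There are 200 camera calls.

## Task

Get the empty spice jar with the red cap ready for refilling: lift it out of the rack, stand it fully down in the grey jar grip and let go of it. Then take it by its screw cap and unscrew the cap with repeated twists until it lifts free, and lay the cap top side up on the wooden tray, leaving the open jar upright in the grip. Leave everything else where it is, and do not tip the jar over.

Things in the scene. Friction and masses are not known exactly. Their poses are not given: they have to be found in the camera images.
- jar: Clear glass jar, square body 60 x 60 x 64 mm, white paper label on two sides, round threaded neck to 94 mm; 98 mm high with cap, 0.36 kg (varies). Origin: centre of its underside, z up, x and y square to its sides. Starts upright in one of the rack's bays, roughly in line with it. Loose: pulled by the cap before the thread is clear, the whole jar comes along (about 4 N).
- cap: The jar's red ribbed screw cap, 53 mm in diameter, 28 mm high, 40 g (varies). Origin: centre of its open underside, z up through its top; at the start about 72 mm above the jar's underside. A grip of 40 to 60 N centred on it holds it; it can carry the jar. Right-hand thread: anticlockwise from above unscrews, rising 14 mm a turn.
- cap_top (a point): Centre of the cap's top, 28 mm above the cap's origin. A springy white insert pushes up under the cap with some 25 N, so the first fifth of a turn is stiff (0.1 to 0.2 N m), then it turns easily. From the start the thread is clear after roughly 1 turn, depending on how far it was tightened: then the cap lifts off without resistance. Turning farther does no harm.
- rack: Low dark metal rack, fixed, 84 x 290 mm, floor 5 mm thick, a round wire rail at 30 mm height around it. Origin at the centre of its underside on the counter, y along its length; the three bays lie at y = -90, 0 and +90 mm.
- grip_base: Jar grip: fixed grey block 94 x 94 mm on a 110 mm rubber foot, 36 mm high, with a square well 66 x 66 mm open at the top (3 mm clear on each side of the jar), its floor 8 mm above the counter; it stops the jar from turning by more than about 0.12 rad. Origin: centre of its underside, x and y square to the well. Any quarter turn of the jar fits.
- tray: Fixed flat wooden tray 124 x 124 mm, floor 4 mm above the counter, inner width 112 mm, rim 10 mm high. Origin at the centre of its underside, x and y along its sides.
- jar_paprika: Bystander: full jar of the same outside size with reddish-brown contents and a black cap, in a bay of the rack. Origin at the centre of its underside.
- jar_herbs: Bystander: full jar of the same outside size with green contents and a black cap, in a bay of the rack. Origin at the centre of its underside.
- mug: Bystander: white mug, 76 mm across, 90 mm high. Origin at the centre of its underside.
- soap_bottle: Bystander: blue bottle, 60 mm across, 170 mm high. Origin at the centre of its underside.
- spoon: Bystander: spoon lying on the counter. Origin on its underside.
- canister: Bystander: white ceramic canister, 90 mm across, 100 mm high. Origin at the centre of its underside.
Mind the look-alikes: they are no part of the job. What is shaped like the grip_base but turquoise or yellow is not meant.

How it is judged (in metres and radians):
On the way, in this order (a step that is already met when the one before it is completed fails the run):
1. the jar stands fully down in the grip with its cap still on, and has been let go (x of jar in the frame of grip_base between -0.008 and 0.008 m and y of jar in the frame of grip_base between -0.008 and 0.008 m and z of jar in the frame of grip_base below 0.012 m and angle between jar's own z axis and vertical below 0.08 rad and contact force between the fingers and jar below 0.1 N and contact force between the fingers and cap below 0.1 N and z of cap in the frame of jar between 0.06 and 0.078 m), for 0.2 s.
2. the cap has been unscrewed and lifted clear of the neck, the jar still down in the grip (x of jar in the frame of grip_base between -0.008 and 0.008 m and y of jar in the frame of grip_base between -0.008 and 0.008 m and z of jar in the frame of grip_base below 0.012 m and angle between jar's own z axis and vertical below 0.08 rad and z of cap in the frame of jar above 0.1 m), for 0.1 s.
At the end, for the whole second after the job is handed in: The jar is upright (within 0.08 rad) and down in the grip (underside less than 12 mm above the counter, centre within 8 mm of the well's), the cap lies top up (within 0.12 rad) on the tray's floor with its centre within 40 mm of the tray's centre along both tray axes, and both are at rest (x of jar in the frame of grip_base between -0.008 and 0.008 m and y of jar in the frame of grip_base between -0.008 and 0.008 m and z of jar in the frame of grip_base below 0.012 m and angle between jar's own z axis and vertical below 0.08 rad and x of cap in the frame of tray between -0.04 and 0.04 m and y of cap in the frame of tray between -0.04 and 0.04 m and z of cap in the frame of tray between 0 and 0.008 m and angle between cap's own z axis and vertical below 0.12 rad and linear speed of each of cap, jar below 0.02 m/s); the robot touches nothing.
It fails at once if a bystander is moved by more than 30 mm (distance of any of jar_paprika, jar_herbs, mug, soap_bottle, spoon, canister from where it was at the start of the episode above 0.03 m).
It fails at once if the jar is tipped over (angle between jar's own z axis and vertical above 0.7 rad).
It also fails if it takes over 70 s, if anything falls off the work surface, if the arm or the gripper's body presses on something with over 40 N, if the wrist force passes 120 N, or if a joint passes its speed limit or range.

## Working session

There is one attempt and no reset: what is moved stays moved. The work goes in short steps, Python scripts to look and compute and a tool call to move; the robot and the scene stay as the last step left them, time stands still between calls to the robot, and variables do not carry over. Pictures are saved under pics/ and viewed, at most 10 in all, crops included, and the job is handed in when it is done.

Besides the shell and the picture viewer there is one more tool, called after "Emit:" in YAML: its name, and indented under it one key for each argument. servo_tool: Moves the arm, as the interface text tells. Its arguments: {"type":"object","properties":{"targets":{"type":"array"}},"required":["targets"]}

```bash
mkdir -p pics
python3 - <<'E'
from station import ctrl
import cv2,numpy as np
print(ctrl.sense(), ctrl.hold_point_z)
for n in("scene","top"):
    f=ctrl.grab_frame(n); np.save(n+".npy",f,allow_pickle=True)
    cv2.imwrite(f"pics/{n}0.png",f["pixels"][:,:,::-1]); print(n,f["fx"],f["cx"],f["cy"],f["R"],f["t"])
E
```

```text
{'time': 0.0, 'q': array([-1.31971959,  0.70710659, -0.02763532,  1.4849731 ,  0.02200948,
        0.95093823, -0.07551246]), 'dq': array([-0.00069445,  0.0018331 , -0.00082622, -0.00126476, -0.00152346,
       -0.00061679,  0.00181473]), 'joint_efforts': array([ 6.75350293e-04, -8.83209729e+01,  1.23488680e+00, -2.36160922e+01,
        1.69220287e-02,  6.70994661e-03, -3.18744412e-05]), 'position': array([165.87020862, 550.27861493, 230.83135066]), 'eef_rot': array([-3.14047060e+00,  3.31557446e-05,  2.84882257e+00]), 'contact_force': array([0.96543688, 1.01981605, 0.29367646]), 'torque': array([ 0.02292107, -0.00946837,  0.03351612]), 'grip_force': 0.0, 'finger_gap': 0.9979595789710881} 18.700000000000003
scene 360.73212597971127 250.45821623672245 191.2226601108275 [[ 7.23771023e-01  6.90040059e-01  4.71389298e-04]
 [ 5.65502376e-01 -5.92753866e-01 -5.73454373e-01]
 [-3.95427072e-01  4.15316230e-01 -8.19237365e-01]] [-401.77667363 -265.13187568 1591.95966526]
top 446.16726849514697 259.2331943214195 187.87241947712394 [[ 0.02334971 -0.99946691  0.02281852]
 [-0.99465407 -0.0255217  -0.10005957]
 [ 0.1005886  -0.02036017 -0.99471976]] [ -36.31192575  539.1282475  1313.53966269]
```

View pics/scene0.png

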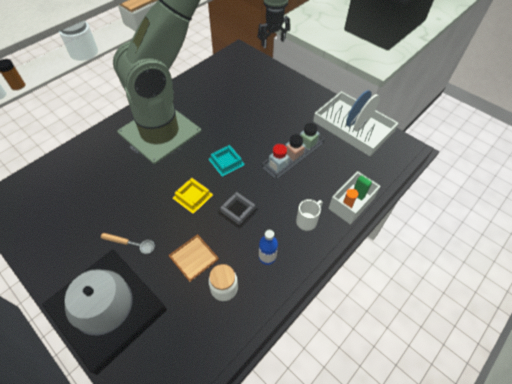

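View pics/top0.png

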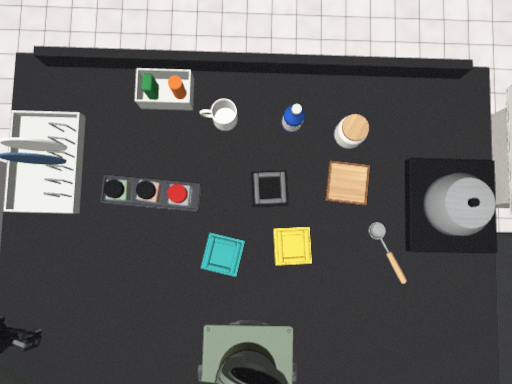

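The scene view shows the red-capped jar at (279,151) at the near end of the rack, with the grey grip at (238,208) and the tray at (193,257). In the top view the red cap is at (178,194), the grip at (270,188), the tray at (348,183) and paprika at (147,190).

```bash
cat > h.py <<'E'
import numpy as np,cv2
def ray(f,uv,z):
    uv=np.atleast_2d(uv).astype(float); R=f["R"];t=f["t"]
    d=np.c_[(uv[:,0]-f["cx"])/f["fx"],(uv[:,1]-f["cy"])/f["fy"],np.ones(len(uv))]@R
    c=-R.T@t
    return c+d*((z-c[2])/d[:,2])[:,None]
def pts(f):
    v,u=np.mgrid[:384,:512]; D=f["depth"]
    c=np.stack([(u-f["cx"])/f["fx"]*D,(v-f["cy"])/f["fy"]*D,D],-1)
    return (c-f["t"])@f["R"]
def big(m,roi=None):
    if roi: k=np.zeros_like(m);x0,y0,x1,y1=roi;k[y0:y1,x0:x1]=1;m=m&k
    cs,_=cv2.findContours(m.astype(np.uint8),cv2.RETR_EXTERNAL,cv2.CHAIN_APPROX_NONE)
    return max(cs,key=cv2.contourArea)[:,0,:]
def rect(f,c,z):
    p=ray(f,c,z)[:,:2]; (ctr,s,a)=cv2.minAreaRect(p.astype(np.float32))
    return np.round(ctr,1),np.round(s,1),round(a,1)
E
python3 - <<'E'
from h import *
fs={n:np.load(n+".npy",allow_pickle=True).item() for n in("scene","top")}
f=fs["top"]; I=f["pixels"].astype(int); r,g,b=I[...,0],I[...,1],I[...,2]
P=pts(f)
red=((r>140)&(g<70)&(b<70)).astype(np.uint8)
print("red top",rect(f,big(red,(160,175,200,215)),103))
s=fs["scene"];J=s["pixels"].astype(int)
red2=((J[...,0]>140)&(J[...,1]<70)&(J[...,2]<70)).astype(np.uint8)
print("red scene",rect(s,big(red2,(260,140,300,165)),100))
tray=((r>150)&(r-b>40)).astype(np.uint8)
print("tray",rect(f,big(tray,(315,155,380,210)),10))
sat=(I.max(2)-I.min(2))
for lo in(50,60,70):
    gr=((I.mean(2)>lo)&(sat<30)).astype(np.uint8); c=big(gr,(240,160,300,215)); print("grip",lo,rect(f,c,36))
Z=P[...,2]
print("Z grip",np.round(Z[170:208:3,248:294:3]).astype(int))
m=(Z>25)&(Z<45); c=big(m.astype(np.uint8),(240,160,300,215)); print("gripZ",rect(f,c,36))
for lo in (30,40,50):
    k=((I.mean(2)>lo)).astype(np.uint8); print("rack",lo,rect(f,big(k,(92,165,210,220)),15))
cv2.imwrite("pics/z1.png",np.hstack([cv2.resize(f["pixels"][165:220,95:205,::-1],None,fx=4.5,fy=6,interpolation=cv2.INTER_CUBIC)[:, :, :][:330],cv2.resize(f["pixels"][160:215,240:300,::-1],None,fx=5,fy=6,interpolation=cv2.INTER_CUBIC)]))
E
```

```text
red top (array([511.8, 211.4]), array([50.2, 49.4]), 47.1)
red scene (array([505.6, 215. ]), array([51.1, 51.6]), 43.7)
tray (array([ 565.3, -294. ]), array([122.3, 119. ]), 84.8)
grip 50 (array([542.8, -54.2]), array([162.5, 177.5]), 1.6)
grip 60 (array([541.2, -53.3]), array([95.5, 95.8]), 4.2)
grip 70 (array([541. , -52.2]), array([93.1, 95.8]), 1.5)
Z grip [[   2   -3    1    1   -3   -1    1    3    3    3   -1    4    1    0
    -1    0]
 [  -5    6   36   39   37   41   34   38   36   34   33   37   37   -7
    -1   -5]
 [   0    3   31   32   33   32   31   36   28   29   19   32   32    3
    -2    0]
 [  -1   -1   31   37   10    5   13   11    7   10    9   39   40   -2
    -2    0]
 [   9    1   29   39   11    4   12    5    8    5   11   35   33    4
    -4    0]
 [  -4   -4    5   35    8    8    9    9    8    5    8   33   31    5
    -1    2]
 [  -1   -4    3   36    9    6    8    5    6    7    7   28   37    2
     3   -2]
 [   0   -1    0   35   13    3    5   10   11   12   15   26   32    4
    -1   -3]
 [  -2    0    3   38    8   10    6    4    4   10    8   11   38    3
     2   -3]
 [   0   -1    7 1361    8   11   12   13    3    9    4    9   39    3
     0   -3]
 [  -5   -1    2   35   35   36   32   34   32   36   34   33   34    3
    -3    6]
 [  -1   -1    5   33   15   26   12   10    8    1    4    3    3   -3
     6    2]
 [   0    0    3   -2    8    3    0    4    0    1    3    3    1   -3
     0    1]]
gripZ (array([542.6, -54.8]), array([94.1, 93.7]), 4.2)
rack 30 (array([520.4, 304.6]), array([163.9, 354.2]), 1.5)
rack 40 (array([520.4, 304.6]), array([163.9, 354.2]), 1.5)
rack 50 (array([520.4, 304.6]), array([163.9, 354.2]), 1.5)
```

View pics/z1.png

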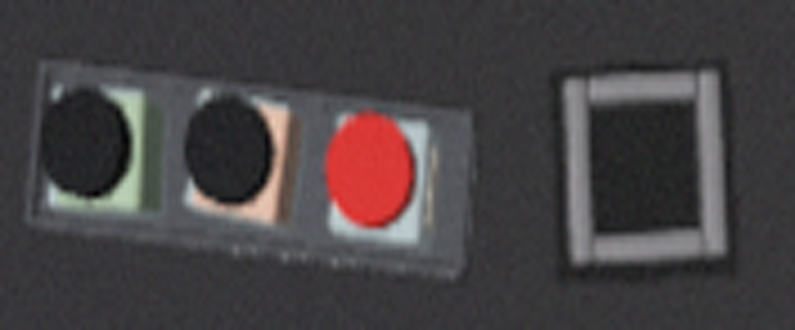

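The crop (left) shows the rack tilted about 5° with the jar's body visible below and right of the red cap. On the right, the grey frame is nearly square to the image. I'll fit edge lines next.

```bash
cat >> h.py <<'E'
def sides(f,c,z,trim=.2):
    """centre and yaw(deg, mod 90) of a square outline by line fits of its four sides"""
    p=ray(f,c,z)[:,:2].astype(np.float32); (ct,s,a)=cv2.minAreaRect(p); out=[];
    a=np.radians((a+45)%90-45); U=np.array([[np.cos(a),np.sin(a)],[-np.sin(a),np.cos(a)]])
    q=(p-ct)@U.T; h=np.abs(q).max(0) 
    for i in(0,1):
        for sg in(1,-1):
            m=(sg*q[:,i]>np.median(sg*q[sg*q[:,i]>h[i]*.7,i])-5)&(np.abs(q[:,1-i])<h[1-i]*(1-trim))&(sg*q[:,i]>0)
            k=np.polyfit(q[m,1-i],q[m,i],1); out.append((k[1],np.degrees(np.arctan(k[0]))*(1 if i==1 else -1)))
    o=np.array(out); off=np.array([(o[0,0]+o[1,0])/2,(o[2,0]+o[3,0])/2])
    return np.round(ct+off@U,1),np.round(np.degrees(a)+o[:,1],1),np.round([o[0,0]-o[1,0],o[2,0]-o[3,0]],1)
E
python3 - <<'E'
from h import *
fs={n:np.load(n+".npy",allow_pickle=True).item() for n in("scene","top")}
f=fs["top"]; I=f["pixels"].astype(int); m=I.mean(2); sat=I.max(2)-I.min(2);r,g,b=I[...,0],I[...,1],I[...,2]
for lo in(85,100):
  c=big(((m>lo)&(sat<30)).astype(np.uint8),(240,160,300,215)); print("grip",lo,sides(f,c,36))
Z=pts(f)[...,2]
c=big((cv2.medianBlur(Z.astype(np.float32),3)>20).astype(np.uint8),(240,160,300,215)); print("gripZ",sides(f,c,36))
k=((m<75)|(Z<22)).astype(np.uint8)
c=big(((m<80)).astype(np.uint8),(256,174,283,202)); print("well",sides(f,c,36))
tray=((r>150)&(r-b>40)).astype(np.uint8)
print("tray",sides(f,big(tray,(315,155,380,210)),10))
for lo in (70,75,80): print("rack",lo,sides(f,big((m>lo).astype(np.uint8),(97,170,205,216)),25))
jar=(((m>125))|((r>140)&(g<70))).astype(np.uint8)
c=big(jar,(165,178,193,210)); print("jar",sides(f,c,66)); print(jar[180:210,163:195])
# scene
s=fs["scene"];J=s["pixels"].astype(int);mm=J.mean(2);ss=J.max(2)-J.min(2)
for lo in(85,100):
  c=big(((mm>lo)&(ss<30)).astype(np.uint8),(215,185,262,230)); print("grip scene",rect(s,c,36))
W=pts(f); red=(r>140)&(g<70)&(b<70); red[:175]=0;red[215:]=0;red[:,:160]=0;red[:,200:]=0
print("cap",W[red].mean(0),np.median(W[red],0))
E
```

```text
grip 85 (array([541.6, -53.6]), array([3.7, 4.9, 4.6, 4.2]), array([90.9, 90.6]))
grip 100 (array([541.7, -53.7]), array([4.9, 3. , 3.9, 4. ]), array([87.9, 88.5]))
gripZ (array([542.6, -54.8]), array([4.7, 3.9, 4.2, 4.2]), array([90.9, 91.1]))
well (array([541.3, -53.3]), array([1.5, 4.7, 1.3, 4.3]), array([62.5, 62.2]))
tray (array([ 564.6, -292.6]), array([-4.6, -5.4, -5.4, -3.7]), array([114.6, 116.9]))
rack 70 (array([517.1, 302.4]), array([-3.8, -3.9, -3.4, -3.6]), array([ 82. , 288.6]))
rack 75 (array([517.2, 299.7]), array([-4. , -3.8,  2.9, -3.9]), array([ 80.3, 279.6]))
rack 80 (array([516.4, 295.9]), array([-3.7, -3.9, -0.3, -3.5]), array([ 77.7, 271.7]))
jar (array([510.8, 210. ]), array([-3.6, -0.7,  1.7,  3. ]), array([57.8, 63. ]))
[[0 0 0 0 0 0 0 0 0 0 0 0 0 0 0 0 0 0 0 0 0 0 0 0 0 0 0 0 0 0 0 0]
 [0 0 0 0 0 0 0 0 0 0 0 0 0 0 0 0 0 0 0 0 0 0 0 0 0 0 0 0 0 0 0 0]
 [0 0 0 0 0 0 0 0 0 0 0 0 0 0 0 0 0 0 0 0 0 0 0 0 0 0 0 0 0 0 0 0]
 [0 0 0 0 0 0 0 0 0 0 0 0 0 0 0 0 0 0 0 0 0 0 0 0 0 0 0 0 0 0 0 0]
 [0 0 0 0 0 0 0 1 1 1 1 1 1 1 1 1 1 0 0 0 0 0 0 0 0 0 0 0 0 0 0 0]
 [0 0 0 
[... 1175 characters left out ...]
1 1 1 1 1 0 0 0 0 0 0]
 [0 0 0 0 0 0 1 1 1 1 1 1 1 1 1 1 1 1 1 1 1 1 1 1 1 1 0 0 0 0 0 0]
 [0 0 0 0 0 0 0 0 1 1 1 1 1 1 1 1 1 1 1 1 1 1 1 1 1 0 0 0 0 0 0 0]
 [0 0 0 0 0 0 0 0 0 0 0 0 0 0 0 0 1 1 1 1 1 1 1 1 1 0 0 0 0 0 0 0]
 [0 0 0 0 0 0 0 0 0 0 0 0 0 0 0 0 0 0 0 0 0 0 0 0 0 0 0 0 0 0 0 0]
 [0 0 0 0 0 0 0 0 0 0 0 0 0 0 0 0 0 0 0 0 0 0 0 0 0 0 0 0 0 0 0 0]
 [0 0 0 0 0 0 0 0 0 0 0 0 0 0 0 0 0 0 0 0 0 0 0 0 0 0 0 0 0 0 0 0]
 [0 0 0 0 0 0 0 0 0 0 0 0 0 0 0 0 0 0 0 0 0 0 0 0 0 0 0 0 0 0 0 0]]
grip scene (array([542.5, -56.6]), array([94.4, 95.2]), 5.0)
grip scene (array([542.3, -55.7]), array([88.7, 90.8]), 4.6)
cap [510.98828274 208.74920401 114.31384663] [511.07682073 209.02568515 110.20470665]
```

Emit:
servo_tool:
  targets:
    - {"tx": -2.68, "ty": -1.41}
    - {"tx": -2.68, "ty": -1.41}
    - {"tx": -2.68, "ty": -1.41}
    - {"tx": -2.68, "ty": -1.41}
    - {"tx": -2.68, "ty": -1.41}
    - {"tx": -2.68, "ty": -1.41}
    - {"tx": -2.68, "ty": -1.41}
    - {"tx": -2.68, "ty": -1.41}
    - {"tx": -2.68, "ty": -1.41}
    - {"tx": -2.68, "ty": -1.41}
    - {"tx": -2.68, "ty": -1.41}
    - {"tx": -2.68, "ty": -1.41}
    - {"tx": -2.68, "ty": -1.41}
    - {"tx": -2.68, "ty": -1.41}
    - {"tx": -2.68, "ty": -1.41}
    - {"tx": -2.68, "ty": -1.41}

```text
schema error: expected keys tx, ty, tz, rx, ry, rz, claw
```

Emit:
servo_tool:
  targets:
    - {"rz": 7}
    - {"rz": 7}
    - {"rz": 7}
    - {"rz": 7}
    - {"rz": 7}
    - {"rz": 7}
    - {"rz": 7}
    - {"rz": 7}
    - {"rz": 7}
    - {"rz": 7}
    - {"rz": 7}
    - {}
    - {}

```text
schema error: expected keys tx, ty, tz, rx, ry, rz, claw
```

```bash
cat >> h.py <<'E'
from scipy.spatial.transform import Rotation as Ro
def go(s,p,yaw):
    R=Ro.from_euler("xyz",s["eef_rot"]); T=Ro.from_euler("xyz",[180,0,yaw],degrees=True)
    d=R.inv().apply(np.array(p)-s["position"])/10
    print("pos",np.round(s["position"],1),"rpy",np.round(np.degrees(s["eef_rot"]),1),"F",np.round(s["contact_force"],1),"gap",round(s["finger_gap"],3),"grip",round(s["grip_force"],1),"t",round(s["time"],2))
    print("shift cm",np.round(d,2),"rot",np.round((R.inv()*T).as_rotvec(degrees=True),1),"q7",round(s["q"][6],2))
E
python3 - <<'E'
from h import *;from station import ctrl
go(ctrl.sense(),(511.5,210.5,74),86.2)
E
```

```text
pos [165.9 550.3 230.9] rpy [-179.9    0.   163.2] F [1.2 0.5 0.3] gap 1.0 grip 0.0 t 0.1
shift cm [-42.9  -22.55  15.71] rot [-0.  0. 77.] q7 -0.08
```

Emit:
servo_tool:
  targets:
    - {"tx": -2.68, "ty": -1.41, "tz": 0, "rx": 0, "ry": 0, "rz": 0, "claw": 0}
    - {"tx": -2.68, "ty": -1.41, "tz": 0, "rx": 0, "ry": 0, "rz": 0, "claw": 0}
    - {"tx": -2.68, "ty": -1.41, "tz": 0, "rx": 0, "ry": 0, "rz": 0, "claw": 0}
    - {"tx": -2.68, "ty": -1.41, "tz": 0, "rx": 0, "ry": 0, "rz": 0, "claw": 0}
    - {"tx": -2.68, "ty": -1.41, "tz": 0, "rx": 0, "ry": 0, "rz": 0, "claw": 0}
    - {"tx": -2.68, "ty": -1.41, "tz": 0, "rx": 0, "ry": 0, "rz": 0, "claw": 0}
    - {"tx": -2.68, "ty": -1.41, "tz": 0, "rx": 0, "ry": 0, "rz": 0, "claw": 0}
    - {"tx": -2.68, "ty": -1.41, "tz": 0, "rx": 0, "ry": 0, "rz": 0, "claw": 0}
    - {"tx": -2.68, "ty": -1.41, "tz": 0, "rx": 0, "ry": 0, "rz": 0, "claw": 0}
    - {"tx": -2.68, "ty": -1.41, "tz": 0, "rx": 0, "ry": 0, "rz": 0, "claw": 0}
    - {"tx": -2.68, "ty": -1.41, "tz": 0, "rx": 0, "ry": 0, "rz": 0, "claw": 0}
    - {"tx": -2.68, "ty": -1.41, "tz": 0, "rx": 0, "ry": 0, "rz": 0, "claw": 0}
    - {"tx": -2.68, "ty": -1.41, "tz": 0, "rx": 0, "ry": 0, "rz": 0, "claw": 0}
    - {"tx": -2.68, "ty": -1.41, "tz": 0, "rx": 0, "ry": 0, "rz": 0, "claw": 0}
    - {"tx": -2.68, "ty": -1.41, "tz": 0, "rx": 0, "ry": 0, "rz": 0, "claw": 0}
    - {"tx": -2.68, "ty": -1.41, "tz": 0, "rx": 0, "ry": 0, "rz": 0, "claw": 0}

```text
time: 1.43
position: [512.2, 209.4, 231.2]
eef_rot: [-3.141, -0.0, 2.849]
contact_force: [0.5, 0.6, -0.3]
finger_gap: 0.997
grip_force: 0.0
```

Emit:
servo_tool:
  targets:
    - {"tx": 0, "ty": 0, "tz": 0, "rx": 0, "ry": 0, "rz": 7, "claw": 0}
    - {"tx": 0, "ty": 0, "tz": 0, "rx": 0, "ry": 0, "rz": 7, "claw": 0}
    - {"tx": 0, "ty": 0, "tz": 0, "rx": 0, "ry": 0, "rz": 7, "claw": 0}
    - {"tx": 0, "ty": 0, "tz": 0, "rx": 0, "ry": 0, "rz": 7, "claw": 0}
    - {"tx": 0, "ty": 0, "tz": 0, "rx": 0, "ry": 0, "rz": 7, "claw": 0}
    - {"tx": 0, "ty": 0, "tz": 0, "rx": 0, "ry": 0, "rz": 7, "claw": 0}
    - {"tx": 0, "ty": 0, "tz": 0, "rx": 0, "ry": 0, "rz": 7, "claw": 0}
    - {"tx": 0, "ty": 0, "tz": 0, "rx": 0, "ry": 0, "rz": 7, "claw": 0}
    - {"tx": 0, "ty": 0, "tz": 0, "rx": 0, "ry": 0, "rz": 7, "claw": 0}
    - {"tx": 0, "ty": 0, "tz": 0, "rx": 0, "ry": 0, "rz": 7, "claw": 0}
    - {"tx": 0, "ty": 0, "tz": 0, "rx": 0, "ry": 0, "rz": 7, "claw": 0}
    - {"tx": 0, "ty": 0, "tz": 0, "rx": 0, "ry": 0, "rz": 0, "claw": 0}
    - {"tx": 0, "ty": 0, "tz": 0, "rx": 0, "ry": 0, "rz": 0, "claw": 0}

```text
time: 2.52
position: [511.2, 210.9, 231.1]
eef_rot: [-3.141, 0.001, 1.509]
contact_force: [0.3, -0.2, -0.3]
finger_gap: 0.998
grip_force: 0.0
```

Run:
```python
from h import *;from station import ctrl
go(ctrl.sense(),(511.5,210.5,74),86.2)
f=ctrl.grab_frame("scene"); cv2.imwrite("pics/s1.png",cv2.resize(f["pixels"][60:200,210:350,::-1],None,fx=4,fy=4))
```

```text
pos [511.2 210.9 231.1] rpy [-180.     0.    86.5] F [ 0.3 -0.2 -0.3] gap 0.998 grip 0.0 t 2.52
shift cm [-0.03  0.04 15.71] rot [-0.   0.   0.3] q7 -0.28
```

Emit:
servo_tool:
  targets:
    - {"tx": 0, "ty": 0.04, "tz": 3, "rx": 0, "ry": 0, "rz": 0, "claw": 0}
    - {"tx": 0, "ty": 0, "tz": 3, "rx": 0, "ry": 0, "rz": 0, "claw": 0}
    - {"tx": 0, "ty": 0, "tz": 3, "rx": 0, "ry": 0, "rz": 0, "claw": 0}
    - {"tx": 0, "ty": 0, "tz": 2.5, "rx": 0, "ry": 0, "rz": 0, "claw": 0}
    - {"tx": 0, "ty": 0, "tz": 2, "rx": 0, "ry": 0, "rz": 0, "claw": 0}
    - {"tx": 0, "ty": 0, "tz": 1.5, "rx": 0, "ry": 0, "rz": 0, "claw": 0}
    - {"tx": 0, "ty": 0, "tz": 0.7, "rx": 0, "ry": 0, "rz": 0, "claw": 0}
    - {"tx": 0, "ty": 0, "tz": 0, "rx": 0, "ry": 0, "rz": 0, "claw": 0}
    - {"tx": 0, "ty": 0, "tz": 0, "rx": 0, "ry": 0, "rz": 0, "claw": 0}

```text
time: 3.32
position: [512.0, 210.7, 74.8]
eef_rot: [3.141, -0.0, 1.506]
contact_force: [-0.0, -0.6, 0.1]
finger_gap: 1.005
grip_force: 0.0
```

Emit:
servo_tool:
  targets:
    - {"tx": 0, "ty": 0, "tz": 0, "rx": 0, "ry": 0, "rz": 0, "claw": 255}
    - {"tx": 0, "ty": 0, "tz": 0, "rx": 0, "ry": 0, "rz": 0, "claw": 255}
    - {"tx": 0, "ty": 0, "tz": 0, "rx": 0, "ry": 0, "rz": 0, "claw": 255}
    - {"tx": 0, "ty": 0, "tz": 0, "rx": 0, "ry": 0, "rz": 0, "claw": 255}
    - {"tx": 0, "ty": 0, "tz": 0, "rx": 0, "ry": 0, "rz": 0, "claw": 255}
    - {"tx": 0, "ty": 0, "tz": 0, "rx": 0, "ry": 0, "rz": 0, "claw": 255}
    - {"tx": 0, "ty": 0, "tz": 0, "rx": 0, "ry": 0, "rz": 0, "claw": 255}
    - {"tx": 0, "ty": 0, "tz": 0, "rx": 0, "ry": 0, "rz": 0, "claw": 255}
    - {"tx": 0, "ty": 0, "tz": 0, "rx": 0, "ry": 0, "rz": 0, "claw": 255}
    - {"tx": 0, "ty": 0, "tz": 0, "rx": 0, "ry": 0, "rz": 0, "claw": 255}

```text
time: 4.15
position: [511.6, 210.9, 75.1]
eef_rot: [-3.142, -0.0, 1.505]
contact_force: [-4.3, -0.2, 9.5]
finger_gap: 0.609
grip_force: 60.6
```

Run:
```python
from h import *;from station import ctrl
go(ctrl.sense(),(511.5,210.5,180),86.2)
f=ctrl.grab_frame("scene"); cv2.imwrite("pics/s2.png",cv2.resize(f["pixels"][90:190,230:340,::-1],None,fx=5,fy=5))
```

```text
pos [511.6 210.9  75.1] rpy [-180.    -0.    86.2] F [-4.3 -0.2  9.5] gap 0.609 grip 60.6 t 4.15
shift cm [-4.000e-02 -1.000e-02 -1.049e+01] rot [-0. -0.  0.] q7 -0.22
```

View pics/s2.png

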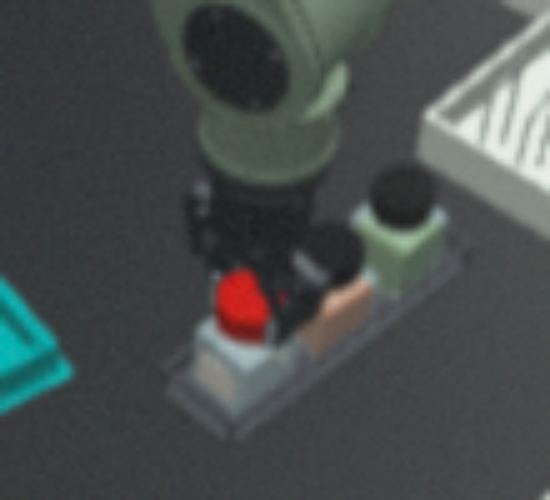

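The fingers hold the red cap (centre of crop) and the jar still sits in its bay, with paprika clear of the fingers. Next: lift, then carry it over the grip.

Emit:
servo_tool:
  targets:
    - {"tx": 0, "ty": 0, "tz": -0.5, "rx": 0, "ry": 0, "rz": 0, "claw": 255}
    - {"tx": 0, "ty": 0, "tz": -1, "rx": 0, "ry": 0, "rz": 0, "claw": 255}
    - {"tx": 0, "ty": 0, "tz": -1.5, "rx": 0, "ry": 0, "rz": 0, "claw": 255}
    - {"tx": 0, "ty": 0, "tz": -1.5, "rx": 0, "ry": 0, "rz": 0, "claw": 255}
    - {"tx": 0, "ty": 0, "tz": -1.5, "rx": 0, "ry": 0, "rz": 0, "claw": 255}
    - {"tx": 0, "ty": 0, "tz": -1.5, "rx": 0, "ry": 0, "rz": 0, "claw": 255}
    - {"tx": 0, "ty": 0, "tz": -0.5, "rx": 0, "ry": 0, "rz": 0, "claw": 255}
    - {"tx": 0, "ty": 0, "tz": 0, "rx": 0, "ry": 0, "rz": 0, "claw": 255}

```text
time: 4.87
position: [512.2, 210.9, 155.7]
eef_rot: [3.14, -0.001, 1.505]
contact_force: [0.6, -0.1, -4.6]
finger_gap: 0.606
grip_force: 64.8
```

Emit:
servo_tool:
  targets:
    - {"tx": -0.7, "ty": 0.1, "tz": 0, "rx": 0, "ry": 0, "rz": 0, "claw": 255}
    - {"tx": -1.3, "ty": 0.25, "tz": 0, "rx": 0, "ry": 0, "rz": 0, "claw": 255}
    - {"tx": -2, "ty": 0.36, "tz": 0, "rx": 0, "ry": 0, "rz": 0, "claw": 255}
    - {"tx": -2, "ty": 0.36, "tz": 0, "rx": 0, "ry": 0, "rz": 0, "claw": 255}
    - {"tx": -2, "ty": 0.36, "tz": 0, "rx": 0, "ry": 0, "rz": 0, "claw": 255}
    - {"tx": -2, "ty": 0.36, "tz": 0, "rx": 0, "ry": 0, "rz": 0, "claw": 255}
    - {"tx": -2, "ty": 0.36, "tz": 0, "rx": 0, "ry": 0, "rz": 0, "claw": 255}
    - {"tx": -2, "ty": 0.36, "tz": 0, "rx": 0, "ry": 0, "rz": 0, "claw": 255}
    - {"tx": -2, "ty": 0.36, "tz": 0, "rx": 0, "ry": 0, "rz": 0, "claw": 255}
    - {"tx": -2, "ty": 0.36, "tz": 0, "rx": 0, "ry": 0, "rz": 0, "claw": 255}
    - {"tx": -2, "ty": 0.36, "tz": 0, "rx": 0, "ry": 0, "rz": 0, "claw": 255}
    - {"tx": -2, "ty": 0.36, "tz": 0, "rx": 0, "ry": 0, "rz": 0, "claw": 255}
    - {"tx": -2, "ty": 0.36, "tz": 0, "rx": 0, "ry": 0, "rz": 0, "claw": 255}
    - {"tx": -1.3, "ty": 0.25, "tz": 0, "rx": 0, "ry": 0, "rz": 0, "claw": 255}
    - {"tx": -0.7, "ty": 0.2, "tz": 0, "rx": 0, "ry": 0, "rz": 0, "claw": 255}
    - {"tx": -0.2, "ty": 0.1, "tz": 0, "rx": 0, "ry": 0, "rz": -2, "claw": 255}
    - {"tx": 0, "ty": 0, "tz": 0, "rx": 0, "ry": 0, "rz": -3, "claw": 255}
    - {"tx": 0, "ty": 0, "tz": 0, "rx": 0, "ry": 0, "rz": -3, "claw": 255}
    - {"tx": 0, "ty": 0, "tz": 0, "rx": 0, "ry": 0, "rz": 0, "claw": 255}
    - {"tx": 0, "ty": 0, "tz": 0, "rx": 0, "ry": 0, "rz": 0, "claw": 255}

```text
time: 6.53
position: [542.7, -54.2, 154.0]
eef_rot: [-3.141, -0.0, 1.643]
contact_force: [0.2, -0.2, -4.6]
finger_gap: 0.609
grip_force: 64.7
```

Run:
```python
from h import *;from station import ctrl
go(ctrl.sense(),(542,-54.3,150),94.2)
for n in("scene","top"):
    f=ctrl.grab_frame(n); np.save(n+"3.npy",f,allow_pickle=True)
    x,y=(195,130) if n=="scene" else (225,150)
    cv2.imwrite(f"pics/{n}3.png",f["pixels"][:,:,::-1]); globals()[n]=cv2.resize(f["pixels"][y:y+100,x:x+80,::-1],None,fx=5,fy=5,interpolation=cv2.INTER_CUBIC)
cv2.imwrite("pics/c3.png",np.hstack([scene,top]))
```

```text
pos [542.7 -54.2 154. ] rpy [-180.    -0.    94.1] F [ 0.2 -0.2 -4.6] gap 0.609 grip 64.7 t 6.53
shift cm [-0.01 -0.07  0.4 ] rot [-0.  -0.  -0.1] q7 0.26
```

View pics/c3.png

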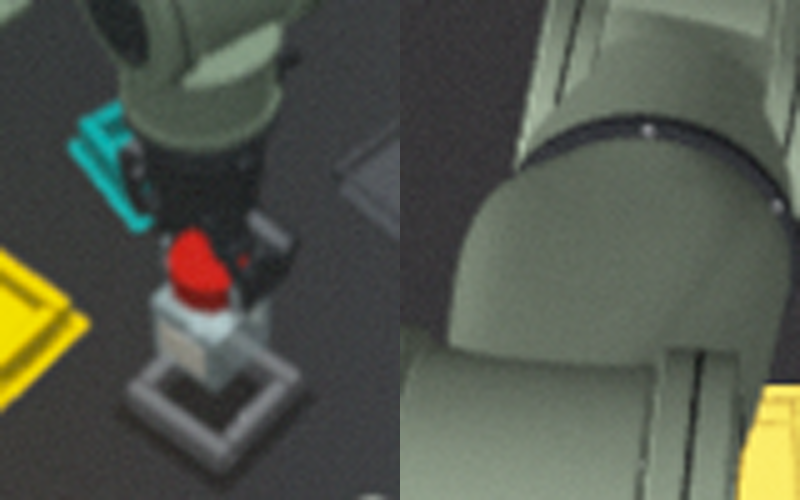

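The left half shows the jar hanging over the grey grip, its bottom front corner at crop (215,387), i.e. pixel (238,207). The top view (right half) is blocked by the arm. I'll fit the jar's lower edges in the scene view.

Run:
```python
from h import *
f=np.load("scene3.npy",allow_pickle=True).item(); I=f["pixels"].astype(int); m=I.mean(2)
print(m[182:212,222:254].astype(int))
def proj(X): c=np.array(X)@f["R"].T+f["t"]; return np.c_[c[:,0]/c[:,2]*f["fx"]+f["cx"],c[:,1]/c[:,2]*f["fy"]+f["cy"]]
for yaw in(0,4.2,8):
    a=np.radians(yaw);U=np.array([[np.cos(a),np.sin(a)],[-np.sin(a),np.cos(a)]])
    q=np.array([[-30,-30],[30,-30],[30,30]])@U+[542.7,-54.2]
    print(yaw,np.round(proj(np.c_[q,[84]*3]),1).tolist(),np.round(proj(np.c_[q,[148]*3]),1).tolist())
```

```text
[[ 59  59  54  59  64  79  97  96  90  90  93  91  92  89  89  87  69  58
   45  41  53  61  62  52  46  38  40  41  33  42  44  46]
 [ 58  58  60  55  61  69  89  90  88  89  90  88  91  93  92  91  87  75
   52  41  46  56  59  48  41  39  33  38  39  38  38  56]
 [ 62  58  61  57  57  63  75  78  85  91  88  90  90  88  91  92  92  86
   62  43  39  50  53  51  42  38  37  35  33  38  43  58]
 [ 58  56  58  57  56  61  69  71  77  87  91  87  93  93  94  90  91  88
   76  52  41  43  47  45  40  37  41  39  41  44  52  60]
 [ 59  58  57  58  59  72  91  77  69  78  86  92  88  91  87  91  89  88
   83  66  51  41  38  42  37  37  38  41  45  51  59  60]
 [ 58  57  61  57  75 104 123  98  64  58  68  77  82  82  80  87  82  80
   81  80  62  46  38  41  38  36  42  43  53  60  62  57]
 [ 56  59  61  79 111 141 146 114  72  53  53  58  64  68  69  70  63  61
   70  93  81  49  38  35  39  43  47  55  58  61  59  63]
 [ 58  60  67 101 138 159 157 130  93  69  54  55  55  53  59  58  55  51
   64  91  87  54  38  36  47  56  65  63  64  61  62  64]
 [ 59  55  71 104 137 155 156 152 13
[... 2492 characters left out ...]
[ 97 112 122 124 119  98  72  52  43  41  42  44  47  46  44  49  49  47
   41  41  42  42  45  62  90 116 128 120 108  85  68  59]
 [ 81  92 107 117 125 118 103  78  57  50  46  48  43  46  47  44  39  43
   43  45  41  46  63  89 113 127 123 107  85  70  62  54]
 [ 71  80  87 101 116 120 121 110  92  70  50  45  42  45  44  44  49  43
   48  42  49  68  94 116 127 122 107  85  68  58  55  44]]
0 [[225.5, 198.7], [237.5, 208.5], [249.4, 198.2]] [[224.5, 188.3], [236.9, 198.3], [249.3, 187.8]]
4.2 [[225.6, 199.4], [238.4, 208.5], [249.3, 197.5]] [[224.5, 189.0], [237.9, 198.3], [249.3, 187.0]]
8 [[225.6, 200.0], [239.2, 208.4], [249.2, 196.8]] [[224.6, 189.7], [238.7, 198.2], [249.2, 186.4]]
```

Emit:
servo_tool:
  targets:
    - {"tx": -0.04, "ty": 0, "tz": 1, "rx": 0, "ry": 0, "rz": 0.8, "claw": 255}
    - {"tx": 0, "ty": 0, "tz": 1.5, "rx": 0, "ry": 0, "rz": 0, "claw": 255}
    - {"tx": 0, "ty": 0, "tz": 1.5, "rx": 0, "ry": 0, "rz": 0, "claw": 255}
    - {"tx": 0, "ty": 0, "tz": 0.6, "rx": 0, "ry": 0, "rz": 0, "claw": 255}
    - {"tx": 0, "ty": 0, "tz": 0.3, "rx": 0, "ry": 0, "rz": 0, "claw": 255}
    - {"tx": 0, "ty": 0, "tz": 0.2, "rx": 0, "ry": 0, "rz": 0, "claw": 255}
    - {"tx": 0, "ty": 0, "tz": 0.2, "rx": 0, "ry": 0, "rz": 0, "claw": 255}
    - {"tx": 0, "ty": 0, "tz": 0.2, "rx": 0, "ry": 0, "rz": 0, "claw": 255}
    - {"tx": 0, "ty": 0, "tz": 0, "rx": 0, "ry": 0, "rz": 0, "claw": 255}

```text
time: 7.38
position: [543.1, -54.3, 99.4]
eef_rot: [3.141, 0.0, 1.63]
contact_force: [0.3, 0.4, -4.1]
finger_gap: 0.605
grip_force: 64.6
```

Emit:
servo_tool:
  targets:
    - {"tx": 0, "ty": 0, "tz": 0.4, "rx": 0, "ry": 0, "rz": 0, "claw": 255}
    - {"tx": 0, "ty": 0, "tz": 0.4, "rx": 0, "ry": 0, "rz": 0, "claw": 255}
    - {"tx": 0, "ty": 0, "tz": 0.4, "rx": 0, "ry": 0, "rz": 0, "claw": 255}
    - {"tx": 0, "ty": 0, "tz": 0.3, "rx": 0, "ry": 0, "rz": 0, "claw": 255}
    - {"tx": 0, "ty": 0, "tz": 0.3, "rx": 0, "ry": 0, "rz": 0, "claw": 255}
    - {"tx": 0, "ty": 0, "tz": 0.2, "rx": 0, "ry": 0, "rz": 0, "claw": 255}
    - {"tx": 0, "ty": 0, "tz": 0, "rx": 0, "ry": 0, "rz": 0, "claw": 255}

```text
time: 7.97
position: [542.8, -54.4, 79.0]
eef_rot: [-3.141, 0.0, 1.631]
contact_force: [-0.7, -0.7, -1.6]
finger_gap: 0.61
grip_force: 65.1
```

Emit:
servo_tool:
  targets:
    - {"tx": 0, "ty": 0, "tz": 0.1, "rx": 0, "ry": 0, "rz": 0, "claw": 255}
    - {"tx": 0, "ty": 0, "tz": 0, "rx": 0, "ry": 0, "rz": 0, "claw": 255}
    - {"tx": 0, "ty": 0, "tz": 0, "rx": 0, "ry": 0, "rz": 0, "claw": 0}
    - {"tx": 0, "ty": 0, "tz": 0, "rx": 0, "ry": 0, "rz": 0, "claw": 0}
    - {"tx": 0, "ty": 0, "tz": 0, "rx": 0, "ry": 0, "rz": 0, "claw": 0}
    - {"tx": 0, "ty": 0, "tz": 0, "rx": 0, "ry": 0, "rz": 0, "claw": 0}
    - {"tx": 0, "ty": 0, "tz": 0, "rx": 0, "ry": 0, "rz": 0, "claw": 0}
    - {"tx": 0, "ty": 0, "tz": 0, "rx": 0, "ry": 0, "rz": 0, "claw": 0}
    - {"tx": 0, "ty": 0, "tz": 0, "rx": 0, "ry": 0, "rz": 0, "claw": 0}
    - {"tx": 0, "ty": 0, "tz": 0, "rx": 0, "ry": 0, "rz": 0, "claw": 0}
    - {"tx": 0, "ty": 0, "tz": 0, "rx": 0, "ry": 0, "rz": 0, "claw": 0}

```text
time: 8.88
position: [543.0, -54.3, 78.3]
eef_rot: [-3.142, 0.0, 1.631]
contact_force: [-0.1, 0.8, 0.2]
finger_gap: 1.001
grip_force: 0.0
```

Run:
```python
from h import *;from station import ctrl
s=ctrl.sense();go(s,(542.8,-54.4,78),93.4);print(s["q"])
f=ctrl.grab_frame("scene"); cv2.imwrite("pics/s4.png",cv2.resize(f["pixels"][150:240,190:290,::-1],None,fx=5,fy=5,interpolation=cv2.INTER_CUBIC))
```

```text
pos [543.  -54.3  78.3] rpy [-180.     0.    93.4] F [-0.1  0.8  0.2] gap 1.001 grip 0.0 t 8.88
shift cm [-0.01 -0.02  0.03] rot [-0.  0.  0.] q7 0.27
[-0.01798633  0.89485796  0.11325561  1.74932677 -0.18219297  0.50764571
  0.27250983]
```

View pics/s4.png

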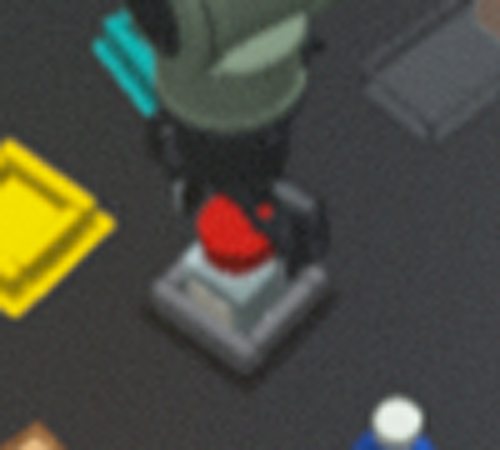

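The jar sits in the well with its cap on and the fingers open. Next I turn the open fingers clockwise to wind up for the twist.

Emit:
servo_tool:
  targets:
    - {"tx": 0, "ty": 0, "tz": 0, "rx": 0, "ry": 0, "rz": 7, "claw": 0}
    - {"tx": 0, "ty": 0, "tz": 0, "rx": 0, "ry": 0, "rz": 7, "claw": 0}
    - {"tx": 0, "ty": 0, "tz": 0, "rx": 0, "ry": 0, "rz": 7, "claw": 0}
    - {"tx": 0, "ty": 0, "tz": 0, "rx": 0, "ry": 0, "rz": 7, "claw": 0}
    - {"tx": 0, "ty": 0, "tz": 0, "rx": 0, "ry": 0, "rz": 7, "claw": 0}
    - {"tx": 0, "ty": 0, "tz": 0, "rx": 0, "ry": 0, "rz": 7, "claw": 0}
    - {"tx": 0, "ty": 0, "tz": 0, "rx": 0, "ry": 0, "rz": 7, "claw": 0}
    - {"tx": 0, "ty": 0, "tz": 0, "rx": 0, "ry": 0, "rz": 7, "claw": 0}
    - {"tx": 0, "ty": 0, "tz": 0, "rx": 0, "ry": 0, "rz": 7, "claw": 0}
    - {"tx": 0, "ty": 0, "tz": 0, "rx": 0, "ry": 0, "rz": 7, "claw": 0}
    - {"tx": 0, "ty": 0, "tz": 0, "rx": 0, "ry": 0, "rz": 7, "claw": 0}
    - {"tx": 0, "ty": 0, "tz": 0, "rx": 0, "ry": 0, "rz": 7, "claw": 0}
    - {"tx": 0, "ty": 0, "tz": 0, "rx": 0, "ry": 0, "rz": 7, "claw": 0}
    - {"tx": 0, "ty": 0, "tz": 0, "rx": 0, "ry": 0, "rz": 7, "claw": 0}
    - {"tx": 0, "ty": 0, "tz": 0, "rx": 0, "ry": 0, "rz": 7, "claw": 0}
    - {"tx": 0, "ty": 0, "tz": 0, "rx": 0, "ry": 0, "rz": 7, "claw": 0}
    - {"tx": 0, "ty": 0, "tz": 0, "rx": 0, "ry": 0, "rz": 7, "claw": 0}
    - {"tx": 0, "ty": 0, "tz": 0, "rx": 0, "ry": 0, "rz": 5, "claw": 0}
    - {"tx": 0, "ty": 0, "tz": 0, "rx": 0, "ry": 0, "rz": 0, "claw": 0}

```text
time: 10.52
position: [543.0, -54.1, 78.1]
eef_rot: [3.141, 0.0, -0.538]
contact_force: [0.9, -0.9, 0.1]
finger_gap: 0.998
grip_force: 0.0
```

Run:
```python
from h import *;from station import ctrl
s=ctrl.sense();go(s,(542.8,-54.4,78),-30.6);print(s["q"])
```

```text
pos [543.  -54.1  78.1] rpy [180.    0.  -30.8] F [ 0.9 -0.9  0.1] gap 0.998 grip 0.0 t 10.52
shift cm [-0.    0.03  0.01] rot [ 0.   0.  -0.2] q7 -1.22
[-0.28674707  1.00507988  0.67696534  1.75809516 -0.91764305  0.72824338
 -1.2155226 ]
```

Emit:
servo_tool:
  targets:
    - {"tx": 0, "ty": 0, "tz": 0, "rx": 0, "ry": 0, "rz": 0, "claw": 255}
    - {"tx": 0, "ty": 0, "tz": 0, "rx": 0, "ry": 0, "rz": 0, "claw": 255}
    - {"tx": 0, "ty": 0, "tz": 0, "rx": 0, "ry": 0, "rz": 0, "claw": 255}
    - {"tx": 0, "ty": 0, "tz": 0, "rx": 0, "ry": 0, "rz": 0, "claw": 255}
    - {"tx": 0, "ty": 0, "tz": 0, "rx": 0, "ry": 0, "rz": 0, "claw": 255}
    - {"tx": 0, "ty": 0, "tz": 0, "rx": 0, "ry": 0, "rz": 0, "claw": 255}
    - {"tx": 0, "ty": 0, "tz": 0, "rx": 0, "ry": 0, "rz": 0, "claw": 255}
    - {"tx": 0, "ty": 0, "tz": 0, "rx": 0, "ry": 0, "rz": 0, "claw": 255}

```text
time: 11.18
position: [543.0, -54.6, 78.7]
eef_rot: [-3.141, -0.0, -0.532]
contact_force: [-2.9, -1.0, 6.6]
finger_gap: 0.608
grip_force: 61.4
```

Emit:
servo_tool:
  targets:
    - {"tx": 0, "ty": 0, "tz": -0.01, "rx": 0, "ry": 0, "rz": -4, "claw": 255}
    - {"tx": 0, "ty": 0, "tz": -0.02, "rx": 0, "ry": 0, "rz": -6, "claw": 255}
    - {"tx": 0, "ty": 0, "tz": -0.02, "rx": 0, "ry": 0, "rz": -6, "claw": 255}
    - {"tx": 0, "ty": 0, "tz": -0.02, "rx": 0, "ry": 0, "rz": -6, "claw": 255}
    - {"tx": 0, "ty": 0, "tz": -0.02, "rx": 0, "ry": 0, "rz": -6, "claw": 255}
    - {"tx": 0, "ty": 0, "tz": -0.02, "rx": 0, "ry": 0, "rz": -6, "claw": 255}
    - {"tx": 0, "ty": 0, "tz": -0.03, "rx": 0, "ry": 0, "rz": -6, "claw": 255}

```text
time: 11.77
position: [543.3, -54.4, 80.2]
eef_rot: [3.141, -0.001, 0.171]
contact_force: [-0.8, 0.9, 4.4]
finger_gap: 0.61
grip_force: 61.6
```

Run:
```python
from h import *;from station import ctrl
s=ctrl.sense();go(s,(542.8,-54.4,78),9.4);print(s["torque"])
```

```text
pos [543.3 -54.4  80.2] rpy [ 1.8e+02 -1.0e-01  9.8e+00] F [-0.8  0.9  4.4] gap 0.61 grip 61.6 t 11.77
shift cm [-0.05 -0.01  0.22] rot [ 0.  -0.1  0.4] q7 -0.68
[ 0.14934534  0.2244068  -0.01185093]
```

Emit:
servo_tool:
  targets:
    - {"tx": 0, "ty": 0, "tz": -0.03, "rx": 0, "ry": 0, "rz": -7, "claw": 255}
    - {"tx": 0, "ty": 0, "tz": -0.03, "rx": 0, "ry": 0, "rz": -7, "claw": 255}
    - {"tx": 0, "ty": 0, "tz": -0.02, "rx": 0, "ry": 0, "rz": -7, "claw": 255}
    - {"tx": 0, "ty": 0, "tz": -0.03, "rx": 0, "ry": 0, "rz": -7, "claw": 255}
    - {"tx": 0, "ty": 0, "tz": -0.03, "rx": 0, "ry": 0, "rz": -7, "claw": 255}
    - {"tx": 0, "ty": 0, "tz": -0.02, "rx": 0, "ry": 0, "rz": -7, "claw": 255}
    - {"tx": 0, "ty": 0, "tz": -0.03, "rx": 0, "ry": 0, "rz": -7, "claw": 255}
    - {"tx": 0, "ty": 0, "tz": -0.03, "rx": 0, "ry": 0, "rz": -7, "claw": 255}
    - {"tx": 0, "ty": 0, "tz": -0.02, "rx": 0, "ry": 0, "rz": -7, "claw": 255}
    - {"tx": 0, "ty": 0, "tz": -0.03, "rx": 0, "ry": 0, "rz": -7, "claw": 255}
    - {"tx": 0, "ty": 0, "tz": -0.03, "rx": 0, "ry": 0, "rz": -7, "claw": 255}
    - {"tx": 0, "ty": 0, "tz": -0.02, "rx": 0, "ry": 0, "rz": -7, "claw": 255}
    - {"tx": 0, "ty": 0, "tz": -0.03, "rx": 0, "ry": 0, "rz": -7, "claw": 255}
    - {"tx": 0, "ty": 0, "tz": -0.03, "rx": 0, "ry": 0, "rz": -7, "claw": 255}
    - {"tx": 0, "ty": 0, "tz": -0.02, "rx": 0, "ry": 0, "rz": -7, "claw": 255}

```text
time: 13.02
position: [542.5, -54.4, 84.1]
eef_rot: [-3.141, -0.0, 2.004]
contact_force: [-6.9, 1.7, 10.3]
finger_gap: 0.612
grip_force: 62.6
```

Run:
```python
from h import *;from station import ctrl
s=ctrl.sense();go(s,(542.8,-54.4,78),9.4);print(s["torque"],s["q"])
```

```text
pos [542.5 -54.4  84.1] rpy [-180.    -0.   114.8] F [-6.9  1.7 10.3] gap 0.612 grip 62.6 t 13.02
shift cm [-0.02  0.03  0.61] rot [-1.000e-01  0.000e+00  1.054e+02] q7 0.52
[ 0.12747186  1.57923854 -0.19572863] [ 0.02533002  0.88002426  0.03050037  1.74602962 -0.04775711  0.51707923
  0.52000336]
```

Emit:
servo_tool:
  targets:
    - {"tx": 0, "ty": 0, "tz": -0.03, "rx": 0, "ry": 0, "rz": -7, "claw": 255}
    - {"tx": 0, "ty": 0, "tz": -0.03, "rx": 0, "ry": 0, "rz": -7, "claw": 255}
    - {"tx": 0, "ty": 0, "tz": -0.03, "rx": 0, "ry": 0, "rz": -7, "claw": 255}
    - {"tx": 0, "ty": 0, "tz": -0.03, "rx": 0, "ry": 0, "rz": -7, "claw": 255}
    - {"tx": 0, "ty": 0, "tz": -0.03, "rx": 0, "ry": 0, "rz": -7, "claw": 255}
    - {"tx": 0, "ty": 0, "tz": -0.02, "rx": 0, "ry": 0, "rz": -7, "claw": 255}
    - {"tx": 0, "ty": 0, "tz": -0.03, "rx": 0, "ry": 0, "rz": -7, "claw": 255}
    - {"tx": 0, "ty": 0, "tz": -0.03, "rx": 0, "ry": 0, "rz": -7, "claw": 255}
    - {"tx": 0, "ty": 0, "tz": -0.03, "rx": 0, "ry": 0, "rz": -7, "claw": 255}
    - {"tx": 0, "ty": 0, "tz": -0.03, "rx": 0, "ry": 0, "rz": -7, "claw": 255}
    - {"tx": 0, "ty": 0, "tz": -0.03, "rx": 0, "ry": 0, "rz": -7, "claw": 255}
    - {"tx": 0, "ty": 0, "tz": -0.02, "rx": 0, "ry": 0, "rz": -7, "claw": 255}
    - {"tx": 0, "ty": 0, "tz": -0.03, "rx": 0, "ry": 0, "rz": -7, "claw": 255}
    - {"tx": 0, "ty": 0, "tz": -0.03, "rx": 0, "ry": 0, "rz": -7, "claw": 255}
    - {"tx": 0, "ty": 0, "tz": -0.03, "rx": 0, "ry": 0, "rz": -7, "claw": 255}

```text
time: 14.27
position: [543.0, -55.0, 88.4]
eef_rot: [-3.141, -0.0, -2.447]
contact_force: [-2.4, -1.8, 2.8]
finger_gap: 0.61
grip_force: 61.9
```

Run:
```python
from h import *;from station import ctrl
s=ctrl.sense();go(s,(542.8,-54.4,78),9.4);print(s["torque"],s["q"])
```

```text
pos [543.  -55.   88.4] rpy [-179.9   -0.  -140.2] F [-2.4 -1.8  2.8] gap 0.61 grip 61.9 t 14.27
shift cm [-0.02  0.06  1.04] rot [-0.000e+00 -1.000e-01 -1.496e+02] q7 1.74
[-0.37902003  0.42697773 -0.05980797] [ 0.27636313  0.90186302 -0.45283097  1.73456994  0.60629843  0.64841593
  1.74444553]
```

Emit:
servo_tool:
  targets:
    - {"tx": 0, "ty": 0, "tz": 0, "rx": 0, "ry": 0, "rz": 0, "claw": 0}
    - {"tx": 0, "ty": 0, "tz": 0, "rx": 0, "ry": 0, "rz": 0, "claw": 0}
    - {"tx": 0, "ty": 0, "tz": 0, "rx": 0, "ry": 0, "rz": 0, "claw": 0}
    - {"tx": 0, "ty": 0, "tz": 0, "rx": 0, "ry": 0, "rz": 0, "claw": 0}
    - {"tx": 0, "ty": 0, "tz": 0, "rx": 0, "ry": 0, "rz": 0, "claw": 0}
    - {"tx": 0, "ty": 0, "tz": 0, "rx": 0, "ry": 0, "rz": 7, "claw": 0}
    - {"tx": 0, "ty": 0, "tz": 0, "rx": 0, "ry": 0, "rz": 7, "claw": 0}
    - {"tx": 0, "ty": 0, "tz": 0, "rx": 0, "ry": 0, "rz": 7, "claw": 0}
    - {"tx": 0, "ty": 0, "tz": 0, "rx": 0, "ry": 0, "rz": 7, "claw": 0}
    - {"tx": 0, "ty": 0, "tz": 0, "rx": 0, "ry": 0, "rz": 7, "claw": 0}
    - {"tx": 0, "ty": 0, "tz": 0, "rx": 0, "ry": 0, "rz": 7, "claw": 0}
    - {"tx": 0, "ty": 0, "tz": 0, "rx": 0, "ry": 0, "rz": 7, "claw": 0}
    - {"tx": 0, "ty": 0, "tz": 0, "rx": 0, "ry": 0, "rz": 7, "claw": 0}
    - {"tx": 0, "ty": 0, "tz": 0, "rx": 0, "ry": 0, "rz": 7, "claw": 0}
    - {"tx": 0, "ty": 0, "tz": 0, "rx": 0, "ry": 0, "rz": 7, "claw": 0}

```text
time: 15.52
position: [543.2, -54.2, 88.1]
eef_rot: [3.142, 0.0, 2.601]
contact_force: [0.0, -0.1, -1.1]
finger_gap: 1.005
grip_force: 0.0
```

Emit:
servo_tool:
  targets:
    - {"tx": 0, "ty": 0, "tz": 0, "rx": 0, "ry": 0, "rz": 7, "claw": 0}
    - {"tx": 0, "ty": 0, "tz": 0, "rx": 0, "ry": 0, "rz": 7, "claw": 0}
    - {"tx": 0, "ty": 0, "tz": 0, "rx": 0, "ry": 0, "rz": 7, "claw": 0}
    - {"tx": 0, "ty": 0, "tz": 0, "rx": 0, "ry": 0, "rz": 7, "claw": 0}
    - {"tx": 0, "ty": 0, "tz": 0, "rx": 0, "ry": 0, "rz": 7, "claw": 0}
    - {"tx": 0, "ty": 0, "tz": 0, "rx": 0, "ry": 0, "rz": 7, "claw": 0}
    - {"tx": 0, "ty": 0, "tz": 0, "rx": 0, "ry": 0, "rz": 7, "claw": 0}
    - {"tx": 0, "ty": 0, "tz": 0, "rx": 0, "ry": 0, "rz": 7, "claw": 0}
    - {"tx": 0, "ty": 0, "tz": 0, "rx": 0, "ry": 0, "rz": 7, "claw": 0}
    - {"tx": 0, "ty": 0, "tz": 0, "rx": 0, "ry": 0, "rz": 7, "claw": 0}
    - {"tx": 0, "ty": 0, "tz": 0, "rx": 0, "ry": 0, "rz": 7, "claw": 0}
    - {"tx": 0, "ty": 0, "tz": 0, "rx": 0, "ry": 0, "rz": 7, "claw": 0}
    - {"tx": 0, "ty": 0, "tz": 0, "rx": 0, "ry": 0, "rz": 7, "claw": 0}
    - {"tx": 0, "ty": 0, "tz": 0, "rx": 0, "ry": 0, "rz": 7, "claw": 0}
    - {"tx": 0, "ty": 0, "tz": 0, "rx": 0, "ry": 0, "rz": 7, "claw": 0}
    - {"tx": 0, "ty": 0, "tz": 0, "rx": 0, "ry": 0, "rz": 0, "claw": 0}
    - {"tx": 0, "ty": 0, "tz": 0, "rx": 0, "ry": 0, "rz": 0, "claw": 0}

```text
time: 16.93
position: [543.1, -54.1, 88.0]
eef_rot: [3.141, 0.0, 0.779]
contact_force: [0.2, 0.8, -0.3]
finger_gap: 1.002
grip_force: 0.0
```

Run:
```python
from h import *;from station import ctrl
s=ctrl.sense();go(s,(542.9,-54.5,88),42);print(s["torque"],s["q"])
f=ctrl.grab_frame("scene"); cv2.imwrite("pics/s5.png",cv2.resize(f["pixels"][150:240,190:290,::-1],None,fx=5,fy=5,interpolation=cv2.INTER_CUBIC))
```

```text
pos [543.1 -54.1  88. ] rpy [180.    0.   44.6] F [ 0.2  0.8 -0.3] gap 1.002 grip 0.0 t 16.93
shift cm [-0.04  0.02 -0.  ] rot [0.  0.  2.6] q7 -0.28
[ 0.0169322  -0.06489402 -0.00692501] [-0.13407269  0.90542973  0.34084244  1.74799503 -0.50328513  0.57578837
 -0.27781176]
```

View pics/s5.png

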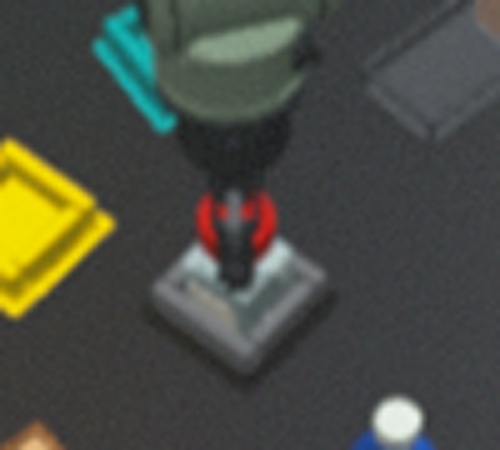

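The cap sits about 10 mm higher and the jar is still down in the grip. Now the second twist.

Emit:
servo_tool:
  targets:
    - {"tx": 0, "ty": 0, "tz": 0, "rx": 0, "ry": 0, "rz": 0, "claw": 255}
    - {"tx": 0, "ty": 0, "tz": 0, "rx": 0, "ry": 0, "rz": 0, "claw": 255}
    - {"tx": 0, "ty": 0, "tz": 0, "rx": 0, "ry": 0, "rz": 0, "claw": 255}
    - {"tx": 0, "ty": 0, "tz": 0, "rx": 0, "ry": 0, "rz": 0, "claw": 255}
    - {"tx": 0, "ty": 0, "tz": 0, "rx": 0, "ry": 0, "rz": 0, "claw": 255}
    - {"tx": 0, "ty": 0, "tz": 0, "rx": 0, "ry": 0, "rz": 0, "claw": 255}
    - {"tx": 0, "ty": 0, "tz": 0, "rx": 0, "ry": 0, "rz": 0, "claw": 255}
    - {"tx": 0, "ty": 0, "tz": 0, "rx": 0, "ry": 0, "rz": 0, "claw": 255}
    - {"tx": 0, "ty": 0, "tz": -0.03, "rx": 0, "ry": 0, "rz": -7, "claw": 255}
    - {"tx": 0, "ty": 0, "tz": -0.03, "rx": 0, "ry": 0, "rz": -7, "claw": 255}
    - {"tx": 0, "ty": 0, "tz": -0.02, "rx": 0, "ry": 0, "rz": -7, "claw": 255}
    - {"tx": 0, "ty": 0, "tz": -0.03, "rx": 0, "ry": 0, "rz": -7, "claw": 255}
    - {"tx": 0, "ty": 0, "tz": -0.03, "rx": 0, "ry": 0, "rz": -7, "claw": 255}
    - {"tx": 0, "ty": 0, "tz": -0.03, "rx": 0, "ry": 0, "rz": -7, "claw": 255}
    - {"tx": 0, "ty": 0, "tz": -0.03, "rx": 0, "ry": 0, "rz": -7, "claw": 255}
    - {"tx": 0, "ty": 0, "tz": -0.02, "rx": 0, "ry": 0, "rz": -7, "claw": 255}

```text
time: 18.32
position: [542.7, -54.3, 90.5]
eef_rot: [-3.141, -0.0, 1.759]
contact_force: [-5.1, 2.1, 7.9]
finger_gap: 0.611
grip_force: 61.8
```

Emit:
servo_tool:
  targets:
    - {"tx": 0, "ty": 0, "tz": -0.03, "rx": 0, "ry": 0, "rz": -7, "claw": 255}
    - {"tx": 0, "ty": 0, "tz": -0.03, "rx": 0, "ry": 0, "rz": -7, "claw": 255}
    - {"tx": 0, "ty": 0, "tz": -0.02, "rx": 0, "ry": 0, "rz": -7, "claw": 255}
    - {"tx": 0, "ty": 0, "tz": -0.03, "rx": 0, "ry": 0, "rz": -7, "claw": 255}
    - {"tx": 0, "ty": 0, "tz": -0.03, "rx": 0, "ry": 0, "rz": -7, "claw": 255}
    - {"tx": 0, "ty": 0, "tz": -0.03, "rx": 0, "ry": 0, "rz": -7, "claw": 255}
    - {"tx": 0, "ty": 0, "tz": -0.03, "rx": 0, "ry": 0, "rz": -7, "claw": 255}
    - {"tx": 0, "ty": 0, "tz": -0.02, "rx": 0, "ry": 0, "rz": -7, "claw": 255}
    - {"tx": 0, "ty": 0, "tz": -0.03, "rx": 0, "ry": 0, "rz": -7, "claw": 255}
    - {"tx": 0, "ty": 0, "tz": -0.03, "rx": 0, "ry": 0, "rz": -7, "claw": 255}
    - {"tx": 0, "ty": 0, "tz": -0.03, "rx": 0, "ry": 0, "rz": -7, "claw": 255}
    - {"tx": 0, "ty": 0, "tz": -0.03, "rx": 0, "ry": 0, "rz": -7, "claw": 255}
    - {"tx": 0, "ty": 0, "tz": -0.02, "rx": 0, "ry": 0, "rz": -7, "claw": 255}
    - {"tx": 0, "ty": 0, "tz": -0.03, "rx": 0, "ry": 0, "rz": -7, "claw": 255}
    - {"tx": 0, "ty": 0, "tz": -0.03, "rx": 0, "ry": 0, "rz": -7, "claw": 255}
    - {"tx": 0, "ty": 0, "tz": -0.03, "rx": 0, "ry": 0, "rz": -7, "claw": 255}
    - {"tx": 0, "ty": 0, "tz": 0, "rx": 0, "ry": 0, "rz": 0, "claw": 255}

```text
time: 19.73
position: [543.0, -54.7, 94.7]
eef_rot: [-3.142, 0.0, -2.569]
contact_force: [0.5, -0.4, 0.5]
finger_gap: 0.61
grip_force: 62.6
```

Run:
```python
from h import *;from station import ctrl
s=ctrl.sense();go(s,(542.9,-54.5,88),42);print(s["torque"],s["q"])
```

```text
pos [543.  -54.7  94.7] rpy [-180.     0.  -147.2] F [ 0.5 -0.4  0.5] gap 0.61 grip 62.6 t 19.73
shift cm [0.   0.03 0.67] rot [  0.    0.  170.8] q7 1.66
[-0.03131866 -0.00840166 -0.02284795] [ 0.26505086  0.88774003 -0.42993703  1.73080821  0.56433057  0.64896549
  1.65943333]
```

Emit:
servo_tool:
  targets:
    - {"tx": 0, "ty": 0, "tz": -0.1, "rx": 0, "ry": 0, "rz": -4, "claw": 255}
    - {"tx": 0, "ty": 0, "tz": -0.1, "rx": 0, "ry": 0, "rz": -4, "claw": 255}
    - {"tx": 0, "ty": 0, "tz": -0.1, "rx": 0, "ry": 0, "rz": -4, "claw": 255}
    - {"tx": 0, "ty": 0, "tz": -0.1, "rx": 0, "ry": 0, "rz": 0, "claw": 255}
    - {"tx": 0, "ty": 0, "tz": -0.1, "rx": 0, "ry": 0, "rz": 0, "claw": 255}
    - {"tx": 0, "ty": 0, "tz": 0, "rx": 0, "ry": 0, "rz": 0, "claw": 255}

```text
time: 20.23
position: [543.1, -54.4, 99.9]
eef_rot: [-3.141, 0.0, -2.37]
contact_force: [0.5, 0.0, -0.3]
finger_gap: 0.613
grip_force: 62.6
```

Emit:
servo_tool:
  targets:
    - {"tx": 0, "ty": 0, "tz": -1, "rx": 0, "ry": 0, "rz": 0, "claw": 255}
    - {"tx": 0, "ty": 0, "tz": -2, "rx": 0, "ry": 0, "rz": 0, "claw": 255}
    - {"tx": 0, "ty": 0, "tz": -2, "rx": 0, "ry": 0, "rz": 0, "claw": 255}
    - {"tx": 0, "ty": 0, "tz": -2, "rx": 0, "ry": 0, "rz": 0, "claw": 255}
    - {"tx": 0, "ty": 0, "tz": -2, "rx": 0, "ry": 0, "rz": 0, "claw": 255}
    - {"tx": 0, "ty": 0, "tz": -1, "rx": 0, "ry": 0, "rz": 7, "claw": 255}
    - {"tx": 0, "ty": 0, "tz": 0, "rx": 0, "ry": 0, "rz": 7, "claw": 255}
    - {"tx": 0, "ty": 0, "tz": 0, "rx": 0, "ry": 0, "rz": 7, "claw": 255}
    - {"tx": 0, "ty": 0, "tz": 0, "rx": 0, "ry": 0, "rz": 7, "claw": 255}
    - {"tx": 0, "ty": 0, "tz": 0, "rx": 0, "ry": 0, "rz": 7, "claw": 255}
    - {"tx": 0, "ty": 0, "tz": 0, "rx": 0, "ry": 0, "rz": 7, "claw": 255}
    - {"tx": 0, "ty": 0, "tz": 0, "rx": 0, "ry": 0, "rz": 7, "claw": 255}
    - {"tx": 0, "ty": 0, "tz": 0, "rx": 0, "ry": 0, "rz": 7, "claw": 255}
    - {"tx": 0, "ty": 0, "tz": 0, "rx": 0, "ry": 0, "rz": 7, "claw": 255}
    - {"tx": 0, "ty": 0, "tz": 0, "rx": 0, "ry": 0, "rz": 7, "claw": 255}
    - {"tx": 0, "ty": 0, "tz": 0, "rx": 0, "ry": 0, "rz": 7, "claw": 255}
    - {"tx": 0, "ty": 0, "tz": 0, "rx": 0, "ry": 0, "rz": 7, "claw": 255}
    - {"tx": 0, "ty": 0, "tz": 0, "rx": 0, "ry": 0, "rz": 7, "claw": 255}
    - {"tx": 0, "ty": 0, "tz": 0, "rx": 0, "ry": 0, "rz": 7, "claw": 255}
    - {"tx": 0, "ty": 0, "tz": 0, "rx": 0, "ry": 0, "rz": 0, "claw": 255}

```text
time: 21.9
position: [543.2, -53.8, 200.4]
eef_rot: [3.141, 0.0, 2.199]
contact_force: [0.6, -1.0, -1.0]
finger_gap: 0.605
grip_force: 62.6
```

Run:
```python
from h import *;from station import ctrl
s=ctrl.sense();go(s,(565,-293,200),85);print(s["q"])
f=ctrl.grab_frame("scene"); cv2.imwrite("pics/s6.png",cv2.resize(f["pixels"][120:300,150:310,::-1],None,fx=3.3,fy=3.3,interpolation=cv2.INTER_CUBIC))
f=np.load("top.npy",allow_pickle=True).item();print("canister",ray(f,[[354,128]],100))
```

```text
pos [543.2 -53.8 200.4] rpy [180.   0. 126.] F [ 0.6 -1.  -1. ] gap 0.605 grip 62.6 t 21.9
shift cm [-20.64 -12.29   0.03] rot [ 0. -0. 41.] q7 0.6
[ 0.08336978  0.70089818 -0.08082559  1.63612424  0.07151827  0.80674223
  0.60040407]
canister [[ 713.7385808  -291.90198296  100.        ]]
```

View pics/s6.png

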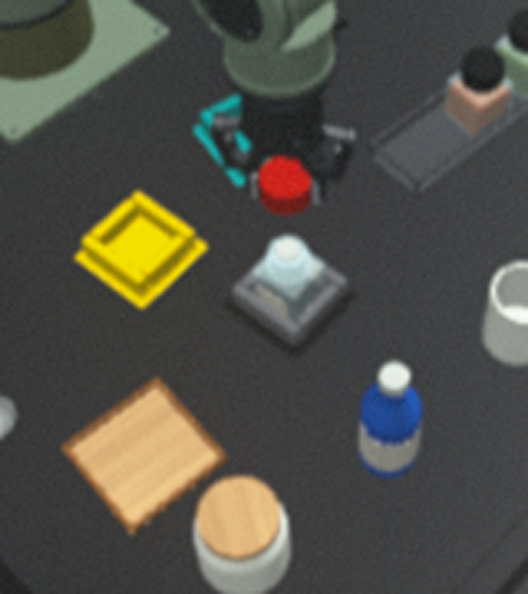

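The cap is free in the fingers at (286,185) in the crop, and the open jar stands upright in the grip at (290,290). The tray is clear.

Emit:
servo_tool:
  targets:
    - {"tx": -1, "ty": -0.6, "tz": 0, "rx": 0, "ry": 0, "rz": 0, "claw": 255}
    - {"tx": -2.1, "ty": -1.25, "tz": 0, "rx": 0, "ry": 0, "rz": 0, "claw": 255}
    - {"tx": -2.1, "ty": -1.25, "tz": 0, "rx": 0, "ry": 0, "rz": 0, "claw": 255}
    - {"tx": -2.1, "ty": -1.25, "tz": 0, "rx": 0, "ry": 0, "rz": 0, "claw": 255}
    - {"tx": -2.1, "ty": -1.25, "tz": 0, "rx": 0, "ry": 0, "rz": 0, "claw": 255}
    - {"tx": -2.1, "ty": -1.25, "tz": 0, "rx": 0, "ry": 0, "rz": 0, "claw": 255}
    - {"tx": -2.1, "ty": -1.25, "tz": 0, "rx": 0, "ry": 0, "rz": 0, "claw": 255}
    - {"tx": -2.1, "ty": -1.25, "tz": 0, "rx": 0, "ry": 0, "rz": 0, "claw": 255}
    - {"tx": -2.1, "ty": -1.25, "tz": 0, "rx": 0, "ry": 0, "rz": 0, "claw": 255}
    - {"tx": -1.8, "ty": -1.1, "tz": 0, "rx": 0, "ry": 0, "rz": 0, "claw": 255}
    - {"tx": -1, "ty": -0.6, "tz": 0, "rx": 0, "ry": 0, "rz": 0, "claw": 255}
    - {"tx": 0, "ty": 0, "tz": 0, "rx": 0, "ry": 0, "rz": 6.8, "claw": 255}
    - {"tx": 0, "ty": 0, "tz": 0, "rx": 0, "ry": 0, "rz": 6.8, "claw": 255}
    - {"tx": 0, "ty": 0, "tz": 0, "rx": 0, "ry": 0, "rz": 6.8, "claw": 255}
    - {"tx": 0, "ty": 0, "tz": 0, "rx": 0, "ry": 0, "rz": 6.8, "claw": 255}
    - {"tx": 0, "ty": 0, "tz": 0, "rx": 0, "ry": 0, "rz": 6.8, "claw": 255}
    - {"tx": 0, "ty": 0, "tz": 0, "rx": 0, "ry": 0, "rz": 6.8, "claw": 255}
    - {"tx": 0, "ty": 0, "tz": 0, "rx": 0, "ry": 0, "rz": 0, "claw": 255}

```text
time: 23.45
position: [566.1, -293.7, 199.9]
eef_rot: [-3.141, 0.0, 1.491]
contact_force: [0.7, 0.1, -0.0]
finger_gap: 0.611
grip_force: 62.7
```

Emit:
servo_tool:
  targets:
    - {"tx": 0, "ty": 0, "tz": 2, "rx": 0, "ry": 0, "rz": 0, "claw": 255}
    - {"tx": 0, "ty": 0, "tz": 3, "rx": 0, "ry": 0, "rz": 0, "claw": 255}
    - {"tx": 0, "ty": 0, "tz": 3, "rx": 0, "ry": 0, "rz": 0, "claw": 255}
    - {"tx": 0, "ty": 0, "tz": 3, "rx": 0, "ry": 0, "rz": 0, "claw": 255}
    - {"tx": 0, "ty": 0, "tz": 3, "rx": 0, "ry": 0, "rz": 0, "claw": 255}
    - {"tx": 0, "ty": 0, "tz": 2, "rx": 0, "ry": 0, "rz": 0, "claw": 255}
    - {"tx": 0, "ty": 0, "tz": 1.5, "rx": 0, "ry": 0, "rz": 0, "claw": 255}
    - {"tx": 0, "ty": 0, "tz": 1, "rx": 0, "ry": 0, "rz": 0, "claw": 255}
    - {"tx": 0, "ty": 0, "tz": 0.5, "rx": 0, "ry": 0, "rz": 0, "claw": 255}
    - {"tx": 0, "ty": 0, "tz": 0, "rx": 0, "ry": 0, "rz": 0, "claw": 255}
    - {"tx": 0, "ty": 0, "tz": 0, "rx": 0, "ry": 0, "rz": 0, "claw": 255}

```text
time: 24.37
position: [566.7, -293.4, 10.5]
eef_rot: [3.141, 0.0, 1.496]
contact_force: [0.3, -0.6, 0.5]
finger_gap: 0.608
grip_force: 62.7
```

Emit:
servo_tool:
  targets:
    - {"tx": 0, "ty": 0, "tz": 0.2, "rx": 0, "ry": 0, "rz": 0, "claw": 255}
    - {"tx": 0, "ty": 0, "tz": 0.2, "rx": 0, "ry": 0, "rz": 0, "claw": 255}
    - {"tx": 0, "ty": 0, "tz": 0.15, "rx": 0, "ry": 0, "rz": 0, "claw": 255}
    - {"tx": 0, "ty": 0, "tz": 0, "rx": 0, "ry": 0, "rz": 0, "claw": 255}
    - {"tx": 0, "ty": 0, "tz": 0, "rx": 0, "ry": 0, "rz": 0, "claw": 255}

```text
time: 24.78
position: [566.4, -293.1, 4.3]
eef_rot: [3.142, 0.0, 1.495]
contact_force: [0.0, 0.3, -0.6]
finger_gap: 0.617
grip_force: 62.7
```

Emit:
servo_tool:
  targets:
    - {"tx": 0, "ty": 0, "tz": 0.1, "rx": 0, "ry": 0, "rz": 0, "claw": 255}
    - {"tx": 0, "ty": 0, "tz": 0.05, "rx": 0, "ry": 0, "rz": 0, "claw": 255}
    - {"tx": 0, "ty": 0, "tz": 0, "rx": 0, "ry": 0, "rz": 0, "claw": 255}

```text
time: 25.03
position: [566.4, -293.1, 2.7]
eef_rot: [-3.141, 0.0, 1.494]
contact_force: [0.0, -0.3, -0.3]
finger_gap: 0.615
grip_force: 62.7
```

Emit:
servo_tool:
  targets:
    - {"tx": 0, "ty": 0, "tz": 0.08, "rx": 0, "ry": 0, "rz": 0, "claw": 255}
    - {"tx": 0, "ty": 0, "tz": 0.05, "rx": 0, "ry": 0, "rz": 0, "claw": 255}
    - {"tx": 0, "ty": 0, "tz": 0, "rx": 0, "ry": 0, "rz": 0, "claw": 255}

```text
time: 25.28
position: [566.3, -293.1, 1.3]
eef_rot: [-3.141, 0.0, 1.494]
contact_force: [1.0, 0.5, 0.2]
finger_gap: 0.615
grip_force: 62.7
```

Emit:
servo_tool:
  targets:
    - {"tx": 0, "ty": 0, "tz": 0, "rx": 0, "ry": 0, "rz": 0, "claw": 0}
    - {"tx": 0, "ty": 0, "tz": 0, "rx": 0, "ry": 0, "rz": 0, "claw": 0}
    - {"tx": 0, "ty": 0, "tz": 0, "rx": 0, "ry": 0, "rz": 0, "claw": 0}
    - {"tx": 0, "ty": 0, "tz": 0, "rx": 0, "ry": 0, "rz": 0, "claw": 0}
    - {"tx": 0, "ty": 0, "tz": 0, "rx": 0, "ry": 0, "rz": 0, "claw": 0}
    - {"tx": 0, "ty": 0, "tz": 0, "rx": 0, "ry": 0, "rz": 0, "claw": 0}
    - {"tx": 0, "ty": 0, "tz": 0, "rx": 0, "ry": 0, "rz": 0, "claw": 0}

```text
time: 25.87
position: [566.4, -293.1, 1.5]
eef_rot: [-3.142, 0.0, 1.494]
contact_force: [-0.7, 0.1, -0.1]
finger_gap: 1.003
grip_force: 0.0
```

Emit:
servo_tool:
  targets:
    - {"tx": 0, "ty": 0, "tz": -0.5, "rx": 0, "ry": 0, "rz": 0, "claw": 0}
    - {"tx": 0, "ty": 0, "tz": -1, "rx": 0, "ry": 0, "rz": 0, "claw": 0}
    - {"tx": 0, "ty": 0, "tz": -2, "rx": 0, "ry": 0, "rz": 0, "claw": 0}
    - {"tx": 0, "ty": 0, "tz": -3, "rx": 0, "ry": 0, "rz": 0, "claw": 0}
    - {"tx": 0, "ty": 0, "tz": -3, "rx": 0, "ry": 0, "rz": 0, "claw": 0}
    - {"tx": 0, "ty": 0, "tz": -3, "rx": 0, "ry": 0, "rz": 0, "claw": 0}
    - {"tx": 0, "ty": 0, "tz": -3, "rx": 0, "ry": 0, "rz": 0, "claw": 0}
    - {"tx": 0, "ty": 0, "tz": 0, "rx": 0, "ry": 0, "rz": 0, "claw": 0}
    - {"tx": 0, "ty": 0, "tz": 0, "rx": 0, "ry": 0, "rz": 0, "claw": 0}
    - {"tx": 0, "ty": 0, "tz": 0, "rx": 0, "ry": 0, "rz": 0, "claw": 0}

```text
time: 26.7
position: [566.2, -293.0, 156.5]
eef_rot: [-3.141, -0.0, 1.494]
contact_force: [-0.8, -0.4, -0.3]
finger_gap: 1.004
grip_force: 0.0
```

Run:
```python
from h import *;from station import ctrl
s=ctrl.sense();go(s,(565,-293,200),85)
f=ctrl.grab_frame("scene"); cv2.imwrite("pics/s7.png",cv2.resize(f["pixels"][160:300,150:310,::-1],None,fx=4,fy=4,interpolation=cv2.INTER_CUBIC))
J=f["pixels"].astype(int);c=big(((J[...,0]>140)&(J[...,1]<70)&(J[...,2]<70)).astype(np.uint8)); print(rect(f,c,25))
```

```text
pos [ 566.2 -293.   156.5] rpy [-180.    -0.    85.6] F [-0.8 -0.4 -0.3] gap 1.004 grip 0.0 t 26.7
shift cm [-0.01 -0.12 -4.35] rot [-0.  -0.   0.6] q7 0.41
(array([ 566.7, -294.5]), array([47.3, 48.9]), 65.9)
```

View pics/s7.png

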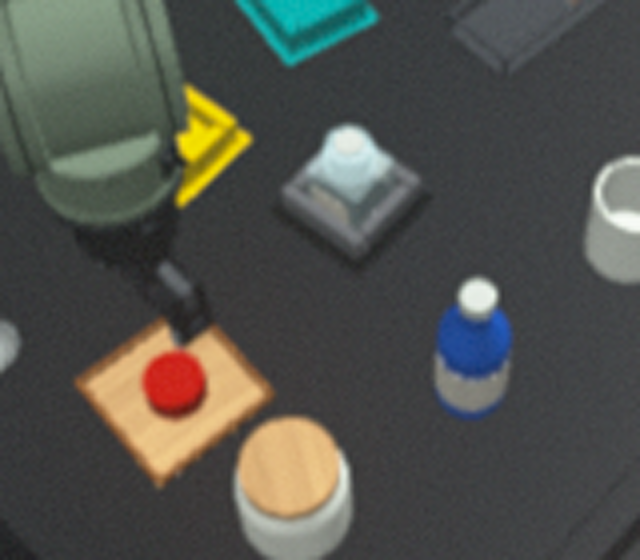

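The cap lies top up mid-tray at (174,382) in the crop, and the open jar stands upright in the grip at (350,185). Handing in.

```bash
python3 -c "
from station import ctrl
print(ctrl.sign_off())"
```

```text
the job is handed in; nothing more can be done
None
```

I handed the job in at about 27 s: the open jar stands upright in the grey grip and the red cap lies top side up near the centre of the wooden tray. The last picture shows both in place, but the hand-in gave no verdict.

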